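Clear the washing-up: crockery to the rack, spoon to the tray, tin to the bin

ROBOT

A 6-joint arm with a two-finger parallel gripper is mounted at the origin on the work surface. World frame = base frame: x ahead of the robot, y to its left, z up, the work surface at z = 0. Lengths are in mm, angles in degrees, forces in N, time in s.
With the tool pointing down it reaches from about 325 to 925 mm from the base axis. Payload 3.1 kg.
Tool frame: the origin (TCP) lies at the very end of the fingers, on their centre line; the grasp point (between the pads) lies grasp_offset behind it (grasp_offset is the distance from the TCP to the grasp point, in mm); z points along the fingers, x is the direction in which the jaws open and shut, and the axes are right-handed (so a half turn about z gives the same grasp; the last joint's range is limited). The gripper opens to 85 mm and grips with 20 to 120 N. Pads are 22 mm wide; open, the fingers measure 114 mm over their backs; the gripper's body (76 mm by 85 mm) begins 54 mm behind the grasp point. The pads swing forward as they close: fully open they stand 13 mm farther back than shut.
Start: joints at [-81.085, 12.427, 92.441, -0, 75.132, -6.429], TCP at [165.403, -602.728, 231.3] pointing down, gripper open.
Joint ranges: [-157.48, 157.48], [-44.54, 120.13], [17.64, 146.25], [-64.5, 244.5], [7.68, 150.69], [-147.95, 147.95]. Speed limits (degrees/s): [159.86, 159.86, 180, 180, 180, 180].

INTERFACE

Orientations are given as [roll, pitch, yaw] about the fixed x, y, z axes, in that order (R = Rz(yaw) Ry(pitch) Rx(roll)).
In Python, from station import * gives the robot as it stands. Calls block until the motion is done:
- goto(position, orientation): joint-space move of the TCP to a pose.
- move_l(position, attitude=None, speed=150): straight line of the TCP; attitude=None keeps the orientation; speed is the mean speed in mm/s.
- move_j(angles): joint-space move.
- grip(opening, squeeze=None): finger opening in mm; squeeze is the grip in N (None keeps the last); returns when the fingers have stopped.
- wait(seconds).
- solve_ik(position, orientation): joint angles nearest the present ones, or None.
- get_obs(): the state.
- get_image(name): name is "scene" or "top" or "wrist"; returns the picture (384x512x3 uint8, red, green, blue); there is no depth.
- get_calibration(name): a dict with "fx", "fy", "cx", "cy" (pixels), "D" ([k1, k2, p1, p2, k3] as OpenCV has them; the pictures are not rectified), "R" (3x3) and "t" (3): a world point X has camera coordinates R X + t; the wrist camera has in their place "mount" (4x4, takes a point from camera to tool coordinates, whose origin is the TCP and whose axes are the tool frame's). Camera axes: x right, y down, z forward; pixel columns grow to the right and rows downward; lengths in mm; the calibration is good to about 2 mm. A picture is of the moment at which its call begins: read the wrist's pose just before it. get_calibration takes no time and is no camera call.
A pose or a line that the arm cannot do raises Unreachable and nothing moves.
- sign_off(): hands the job in, once; it reports no verdict.
Trained networks look in the newest picture that a camera, given by its name, has taken for a name from the list of things; names that differ only in an ending like _2 or _b are one class to them, and where a whole thing is asked for, a point or a joint stands for the part that bears it (a point fixed in the world has none). Each returns a list of dicts, best first, with "score" (0 to 1); they miss things now and then, are a little off and sometimes report something else, mostly with a low value. They report only what shows in the picture. A call takes as long as a camera call.
- spot_in(name, camera): "extent" ([centre column, centre row, width, height] in pixels, round what is visible of it).
- regions_of(name, camera): "region" (384x512 bool, what is visible of it) and "extent" ([centre column, centre row, width, height] in pixels, round what is visible of it).
The state is a dict: "t": time; "joint_pos": joint angles; "qvel": joint speeds; "effort": joint torques, N m; "tcp_pos": TCP position; "ee_rot": TCP orientation; "wrist_force": force on the tool from outside, world axes, zero at the start; "moment": the same for the moment, N m; "grip_width": finger opening in mm.
Only numpy, scipy, OpenCV 4.12 (cv2) and the standard library are available. Lean on these libraries where they do the work, as an engineer would, in place of code of your own. Each camera call takes 0.05 s, during which the arm holds its last target.

TASK

Clear the washed-up things off the counter: put the soup bowl on the lower tier of the dish rack and both mugs on its upper tier, standing upside down to drain just as they are now, lay the wooden spoon lengthwise in the long wooden tray, and put the empty tin in the plastic bin. Set the crockery down gently, do not drop it, and leave the pepper mill and the ramekin where they stand.

Things in the scene. Friction and masses are not known exactly. Their poses are not given: they have to be found in the camera images.
- bowl: White ceramic soup bowl standing upside down, 72 mm high, 0.3 kg. Rim (underneath) 116 mm across; the walls narrow to 72 mm at 54 mm height; from there a round foot ring 56 mm across and 18 mm tall rises to the top: grip it by this foot. Origin: centre of the rim plane, on the surface it stands on; z up (towards the foot).
- enamel_mug: Dark blue enamel mug standing upside down: a straight cylinder 60 mm across (rolled lip 64 mm across underneath), 68 mm high, 0.12 kg. A loop handle, 7 mm thick, sticks out along its own +y to 53 mm from the axis, between 13 and 55 mm height. Origin: centre of the mouth, on the surface it stands on; z up.
- white_mug: White ceramic mug standing upside down: a straight cylinder 58 mm across, 60 mm high, 0.18 kg. A loop handle, 10 mm thick, sticks out along its own +y to 52 mm from the axis, between 7 and 52 mm height. Origin: centre of the mouth, on the surface it stands on; z up.
- tin: Empty bare steel food tin standing upright, its top open: a ribbed cylinder 54 mm across (56 mm at the end seams), 70 mm high, 0.04 kg. Origin: centre of its underside; z up.
- spoon: Wooden spoon lying flat, 230 mm long, 45 g. Along its own x: handle 14 mm wide and 12 mm high from -115 to +57 mm, head 41 mm wide and 12 mm high from 57 to 115 mm. Origin: middle of its length, on the surface it lies on; it balances at about x = +30 mm. z up.
- rack: Two-tier aluminium dish rack, fixed, 400 (its x) by 222 mm, left or right, +x away from the robot. Origin: centre of the footprint on the counter. Lower tier: slats, top at 60 mm, over the whole rack, rail around it up to 84 mm. Upper tier: slats, top at 200 mm, rail up to 217 mm, only from x = -200 to -20 mm; the lower one is open above from x = -15 to 200 mm. Inside the rails: y from -103 to 103 mm.
- tray: Long open wooden utensil tray, fixed, on a 3 mm mat: 100 mm (its x) by 270 mm (its y, the long way), 45 mm high; walls and floor 5 mm thick. Origin: centre of its underside; z up.
- bin: Small light-grey plastic bin with an open top, fixed, on a 3 mm mat: 130 mm (its x) by 170 mm (its y), 140 mm high, walls and floor 4 mm thick. The upper half of its -x face is a flap, sprung shut, that tilts outwards; it need not be used. Origin: centre of its underside; z up.
- pepper_mill: Bystander: small dark wooden pepper mill, waisted, with a round knob on top, 48 mm across, 75 mm high. Origin: centre of its underside. Stays where it is.
- ramekin: Bystander: empty cream ceramic ramekin, open at the top, 72 mm across, 42 mm high. Origin: centre of its underside. Stays where it is.

How it is judged:
By the outcome, as a careful person would: the job done as asked, in the order asked, and still so for the second after the job is handed in, with the robot touching nothing.
It also fails if it takes over 136 s, if anything falls off the work surface, if the arm or the gripper's body presses on something with over 40 N, if the wrist force passes 120 N, or if a joint passes its speed limit or range.

## Working session

There is one attempt and no reset: what is moved stays moved. The work goes in short steps, each a Python script; the robot and the scene stay as the last script left them, time stands still between calls to the robot, and variables do not carry over. Pictures are saved under pics/ and viewed, and the job is handed in when it is done.

```bash
ls; mkdir -p pics; python3 - <<'E'
from station import *
import cv2, numpy as np
o=get_obs(); print({k:(np.round(v,2).tolist()) for k,v in o.items()})
for n in ("scene","top","wrist"):
    im=get_image(n); cv2.imwrite(f"pics/{n}0.png",im[:,:,::-1])
    c=get_calibration(n); print(n,{k:np.round(v,3).tolist() for k,v in c.items()})
import station; print([x for x in dir(station) if not x.startswith('__')])
E
```

```text
pics
{'t': 0.0, 'joint_pos': [-81.08, 12.48, 92.53, -0.0, 75.13, -6.43], 'qvel': [-0.11, 0.05, 0.01, 0.06, 0.07, -0.02], 'effort': [-0.0, -39.69, -30.39, -0.0, 0.01, -0.0], 'tcp_pos': [165.28, -601.9, 229.98], 'ee_rot': [-179.99, 0.14, -74.65], 'wrist_force': [-0.54, -1.08, -0.05], 'moment': [-0.02, -0.09, -0.0], 'grip_width': 85.17}
scene {'fx': 476.699, 'fy': 476.699, 'cx': 263.417, 'cy': 185.113, 'D': [-0.06, 0.0, 0.0, 0.0, 0.0], 'R': [[-0.111, 0.994, -0.01], [0.793, 0.083, -0.603], [-0.599, -0.075, -0.798]], 't': [52.894, -405.468, 1653.549]}
top {'fx': 441.731, 'fy': 441.731, 'cx': 255.626, 'cy': 185.193, 'D': [0.027, 0.0, 0.0, 0.0, 0.0], 'R': [[-0.004, -1.0, -0.012], [-0.998, 0.004, -0.06], [0.06, 0.012, -0.998]], 't': [21.913, 535.093, 1169.689]}
wrist {'fx': 305.706, 'fy': 305.706, 'cx': 254.765, 'cy': 195.465, 'D': [-0.058, 0.0, 0.0, 0.0, 0.0], 'mount': [[1.0, -0.001, 0.0, 0.91], [0.001, 0.965, 0.261, -66.996], [-0.0, -0.261, 0.965, -142.602], [0.0, 0.0, 0.0, 1.0]]}
['Unreachable', 'get_calibration', 'get_image', 'get_obs', 'goto', 'grasp_offset', 'grip', 'move_j', 'move_l', 'regions_of', 'sign_off', 'solve_ik', 'spot_in', 'wait']
```

View pics/top0.png

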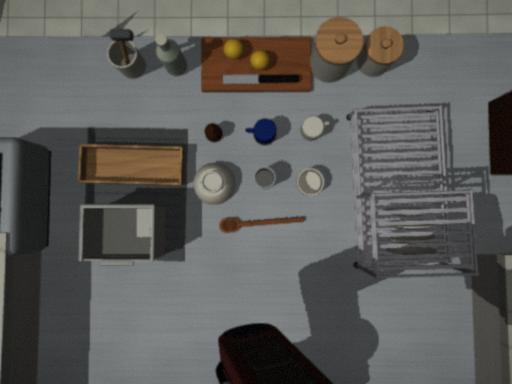

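View pics/scene0.png

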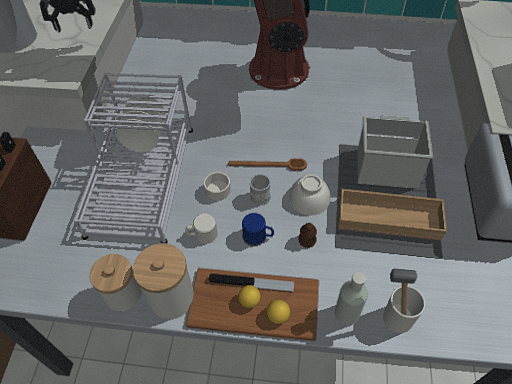

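```bash
cat > h.py <<'E'
import numpy as np, cv2
from station import *
CAL={n:{k:np.array(v) for k,v in get_calibration(n).items()} for n in ("scene","top","wrist")}
def K(c): return np.array([[c["fx"],0,c["cx"]],[0,c["fy"],c["cy"]],[0,0,1.]])
def eul(r):
    a,b,g=np.radians(r)
    Rx=cv2.Rodrigues(np.array([a,0,0.]))[0];Ry=cv2.Rodrigues(np.array([0,b,0.]))[0];Rz=cv2.Rodrigues(np.array([0,0,g]))[0]
    return Rz@Ry@Rx
def ext(n,obs=None):
    c=CAL[n]
    if n!="wrist": return c["R"],c["t"]
    T=np.eye(4);T[:3,:3]=eul(obs["ee_rot"]);T[:3,3]=obs["tcp_pos"]
    W=np.linalg.inv(T@c["mount"]); return W[:3,:3],W[:3,3]
def proj(n,X,obs=None):
    R,t=ext(n,obs); c=CAL[n]
    return cv2.projectPoints(np.asarray(X,float).reshape(-1,3),cv2.Rodrigues(R)[0],np.asarray(t,float),K(c),c["D"].astype(float))[0].reshape(-1,2)
def back(n,uv,z,obs=None):
    R,t=ext(n,obs); c=CAL[n]
    p=cv2.undistortPoints(np.asarray(uv,float).reshape(-1,1,2),K(c),c["D"].astype(float)).reshape(-1,2)
    d=np.c_[p,np.ones(len(p))]@R; C=-R.T@t
    return C+d*((z-C[2])/d[:,2])[:,None]
def ring(r,z,n=48):
    a=np.linspace(0,2*np.pi,n,endpoint=False); return np.c_[r*np.cos(a),r*np.sin(a),np.full(n,z)]
E
python3 - <<'E'
from h import *
import pickle
out={}
for n in ("top","scene"):
    im=get_image(n)
    for o in ("bowl","enamel_mug","white_mug","tin","spoon","rack","tray","bin","pepper_mill","ramekin"):
        r=regions_of(o,n); out[n,o]=r
        print(n,o,[(round(float(x["score"]),2),np.round(x["extent"],1).tolist(),int(x["region"].sum())) for x in r[:3]])
    out[n,'im']=im
    cv2.imwrite(f"pics/{n}_a.png",cv2.resize(im[90:290,180:500] if n=="top" else im[60:260,60:330],None,fx=2.5,fy=2.5,interpolation=cv2.INTER_CUBIC)[:,:,::-1])
pickle.dump(out,open("seg.pkl","wb"))
E
```

```text
top bowl [(0.76, [214.1, 181.4, 44.2, 42.2], 1401)]
top enamel_mug [(0.68, [258.5, 132.6, 32.2, 25.9], 535)]
top white_mug [(0.69, [314.6, 128.8, 30.2, 26.3], 499)]
top tin [(0.82, [264.4, 177.3, 21.4, 19.6], 348)]
top spoon [(0.61, [261.5, 227.3, 83.6, 17.2], 631)]
top rack [(0.85, [411.3, 191.7, 133.8, 168.3], 16089), (0.64, [260.4, 133.9, 30.5, 28.9], 539)]
top tray [(0.83, [129.9, 164.6, 104.6, 40.9], 4038), (0.62, [121.4, 235.1, 84.6, 62.8], 4944)]
top bin [(0.91, [122.0, 233.7, 89.7, 62.9], 4948)]
top pepper_mill [(0.76, [211.8, 133.8, 20.3, 24.7], 305)]
top ramekin [(0.74, [310.8, 183.0, 22.9, 27.6], 593)]
scene bowl [(0.56, [310.0, 195.1, 42.0, 38.9], 1295)]
scene enamel_mug [(0.76, [259.5, 232.9, 35.0, 35.5], 718)]
scene white_mug [(0.72, [393.3, 150.2, 78.6, 74.6], 4720), (0.6, [205.3, 228.8, 34.6, 29.5], 583)]
scene tin [(0.96, [260.1, 190.2, 25.9, 35.3], 540)]
scene spoon [(0.89, [268.5, 163.9, 79.2, 10.1], 498)]
scene rack [(0.61, [132.3, 159.2, 112.3, 163.9], 12705), (0.29, [260.3, 190.0, 24.8, 34.6], 567)]
scene tray [(0.92, [391.7, 215.2, 111.0, 47.2], 4157), (0.45, [266.2, 166.7, 76.0, 11.7], 530), (0.44, [308.4, 235.1, 17.8, 23.0], 352)]
scene bin [(0.95, [396.6, 150.5, 77.5, 75.4], 4614)]
scene pepper_mill [(0.63, [307.1, 236.0, 13.6, 24.6], 338)]
scene ramekin [(0.82, [217.6, 187.1, 24.6, 28.5], 597), (0.35, [395.8, 151.8, 72.7, 75.3], 4641)]
```

View pics/top_a.png

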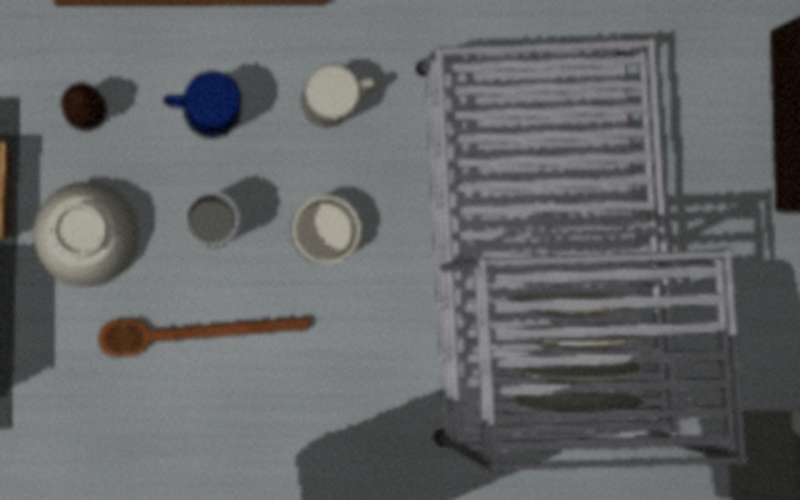

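View pics/scene_a.png

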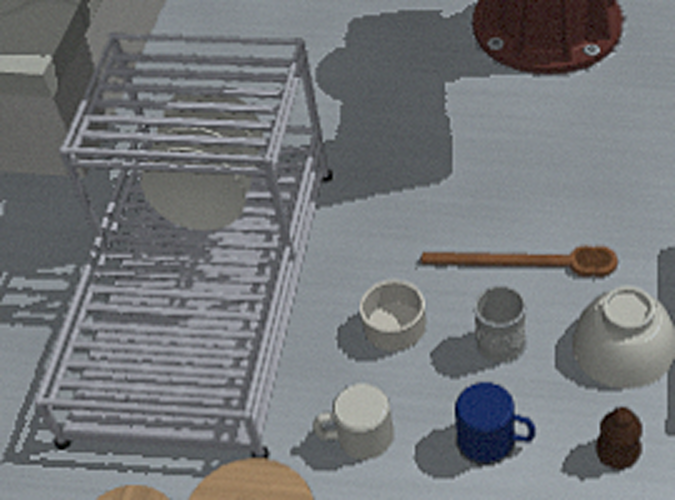

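```bash
cat > fit.py <<'E'
from h import *
import pickle
from scipy.optimize import least_squares
S=pickle.load(open("seg.pkl","rb"))
def pose(p,X):
    c,s=np.cos(p[2]),np.sin(p[2]); X=np.asarray(X,float)
    return np.c_[c*X[:,0]-s*X[:,1]+p[0],s*X[:,0]+c*X[:,1]+p[1],X[:,2]]
def tp(u,v): return (180+(u+.5)/2.5-.5,90+(v+.5)/2.5-.5)
def sc(u,v): return (60+(u+.5)/2.5-.5,60+(v+.5)/2.5-.5)
def fit(obs,x0):
    # obs: (cam, X3, uv)
    f=lambda p: np.concatenate([ (proj(n,pose(p,[X]))-np.array(uv)).ravel() for n,X,uv in obs])
    r=least_squares(f,x0,loss="soft_l1",x_scale=[10,10,.05]); return r.x,f(r.x).reshape(-1,2)
E
python3 - <<'E'
from fit import *
rk=[("top",(200,111,84),tp(432,50)),("top",(200,-111,84),tp(657,40)),
("top",(-20,111,217),tp(482,255)),("top",(-20,-111,217),tp(730,253)),
("scene",(200,-111,84),sc(43,402)),("scene",(200,111,84),sc(248,414)),
("scene",(-20,111,217),sc(272,160)),("scene",(-20,-111,217),sc(67,150)),("scene",(-200,111,217),sc(302,41)),("scene",(-200,-111,217),sc(110,38))]
p,r=fit(rk,[600,-370,0]); print("rack",p[:2],np.degrees(p[2]));print(r.round(1))
for n in ("top","scene"):
    im=S[n,'im'].copy(); big=cv2.resize(im,None,fx=3,fy=3,interpolation=cv2.INTER_CUBIC)
    def ln(X,col):
        q=((proj(n,pose(p,X))+.5)*3-.5).round().astype(int); cv2.polylines(big,[q.reshape(-1,1,2)],True,col,1)
    sq=lambda x0,x1,y,z:[(x0,-y,z),(x1,-y,z),(x1,y,z),(x0,y,z)]
    ln(sq(-200,200,111,84),(255,0,0));ln(sq(-200,-20,111,217),(0,255,0));ln(sq(-200,-20,103,200),(255,255,0));ln(sq(-200,200,111,0),(255,0,255))
    b=big[270:870,1000:1536] if n=="top" else big[180:780,180:780]
    cv2.imwrite(f"pics/rk_{n}.png",b[:,:,::-1])
E
```

```text
rack [ 527.76642594 -346.48877167] 1.7602144523799508
[[ 0.4 -0.7]
 [-1.4 -0.2]
 [-2.4  1.4]
 [-0.  -1.2]
 [-4.  -0.9]
 [ 0.4  0.2]
 [-0.3 -0.5]
 [-3.2 -0.5]
 [ 1.   0.3]
 [-0.3 -1.6]]
```

View pics/rk_top.png

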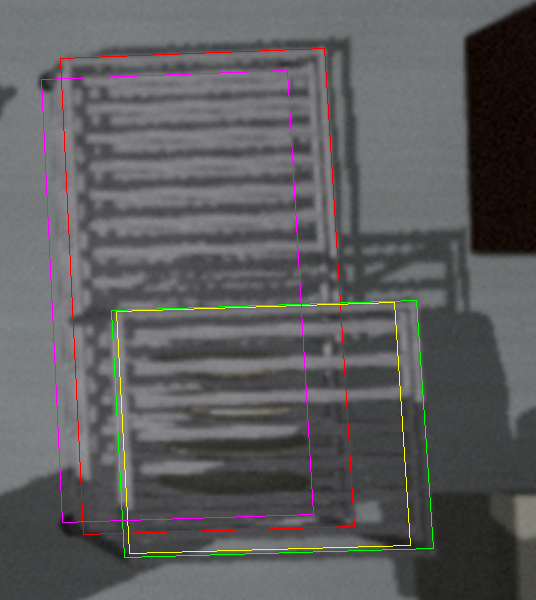

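View pics/rk_scene.png

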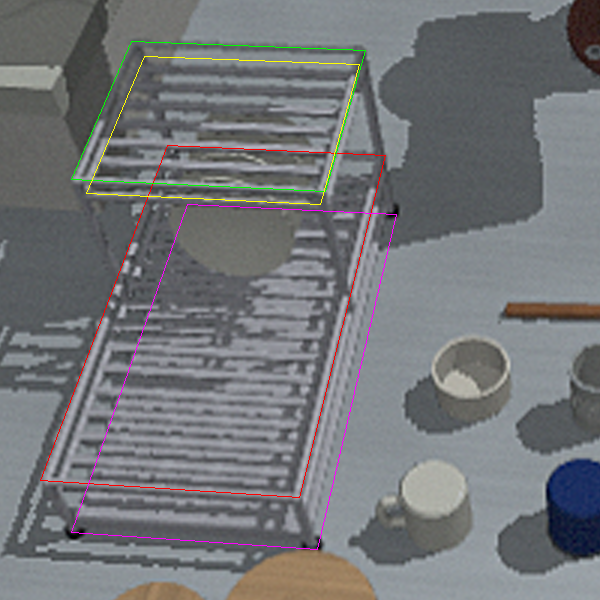

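```bash
python3 - <<'E'
from fit import *
print(grasp_offset)
T={"bowl":(82,226,72),"enamel":(212,102,68),"white":(332,94,60),"tin":(213,219,70),"ram":(327,229,42),"pep":(83,105,68),"spoonhead":(98,337,6),"spoontail":(313,321,6),"enh":(166,100,34),"whh":(373,83,30)}
Sc={"bowl":(630,307,72),"enamel":(486,403,68),"white":(361,410,60),"tin":(500,308,70),"ram":(393,311,42),"pep":(625,415,70),"spoonhead":(617,262,6),"spoontail":(420,258,6),"enh":(533,430,34),"whh":(315,427,30)}
for k in T:
    print(k,back("top",tp(*T[k][:2]),T[k][2])[0].round(0),back("scene",sc(*Sc[k][:2]),T[k][2])[0].round(0))
# tray/bin corners
for n,o in (("top","tray"),("top","bin"),("scene","tray"),("scene","bin")):
    im=S[n,'im']; e=S[n,o][0]["extent"]; 
top=cv2.resize(S["top","im"][130:280,65:200],None,fx=4,fy=4,interpolation=cv2.INTER_CUBIC)
s=cv2.resize(S["scene","im"][105:250,325:455],None,fx=4,fy=4,interpolation=cv2.INTER_CUBIC)
cv2.imwrite("pics/tb_top.png",top[:,:,::-1]);cv2.imwrite("pics/tb_sc.png",s[:,:,::-1])
E
```

```text
18.700000000000003
bowl [545. 130.  72.] [543. 137.  72.]
enamel [674.  -4.  68.] [676.  -1.  68.]
white [ 683. -129.   60.] [ 692. -126.   60.]
tin [552.  -5.  70.] [557.  -0.  70.]
ram [ 543. -124.   42.] [ 552. -119.   42.]
pep [671. 129.  68.] [676. 139.  68.]
spoonhead [430. 119.   6.] [428. 121.   6.]
spoontail [ 447. -112.    6.] [ 445. -108.    6.]
enh [682.  44.  34.] [682.  48.  34.]
whh [ 700. -176.   30.] [ 699. -176.   30.]
```

View pics/tb_top.png

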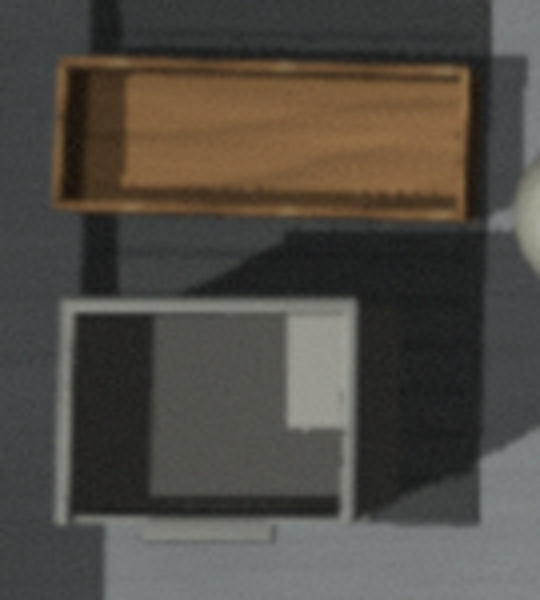

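View pics/tb_sc.png

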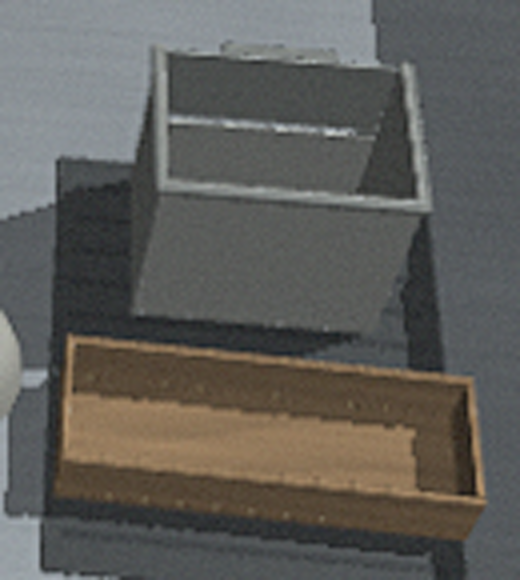

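```bash
python3 - <<'E'
from fit import *
t=lambda u,v:(65+(u+.5)/4-.5,130+(v+.5)/4-.5); s=lambda u,v:(325+(u+.5)/4-.5,105+(v+.5)/4-.5)
tr=[("top",(50,135,48),t(60,57)),("top",(50,-135,48),t(470,66)),("top",(-50,-135,48),t(467,218)),("top",(-50,135,48),t(53,210)),
("scene",(-50,-135,48),s(67,336)),("scene",(-50,135,48),s(473,378)),("scene",(50,135,48),s(484,505)),("scene",(50,-135,48),s(57,478))]
bn=[("top",(65,85,143),t(62,298)),("top",(65,-85,143),t(357,298)),("top",(-65,-85,143),t(353,522)),("top",(-65,85,143),t(56,522)),
("scene",(-65,-85,143),s(152,46)),("scene",(-65,85,143),s(412,64)),("scene",(65,85,143),s(430,210)),("scene",(65,-85,143),s(157,193))]
for n,o,x0 in(("tray",tr,[590,350,0]),("bin",bn,[430,350,0])):
  for k in (o,[a for a in o if a[0]=="top"],[a for a in o if a[0]=="scene"]):
    p,r=fit(k,x0); print(n,p[:2].round(1),np.degrees(p[2]).round(2),r.round(1).tolist())
w=107
rk=[("top",(200,w,84),tp(432,50)),("top",(200,-w,84),tp(657,40)),
("top",(-20,w,217),tp(482,255)),("top",(-20,-w,217),tp(730,253)),
("scene",(200,-w,84),sc(43,402)),("scene",(200,w,84),sc(248,414)),
("scene",(-20,w,217),sc(272,160)),("scene",(-20,-w,217),sc(67,150)),("scene",(-200,w,217),sc(302,41)),("scene",(-200,-w,217),sc(110,38))]
for k in (rk,rk[:4],rk[4:]):
    p,r=fit(k,[527,-346,.03]); print("rack",p[:2].round(1),np.degrees(p[2]).round(2),r.round(1).tolist())
E
```

```text
tray [590.7 348.9] -1.3 [[-0.4, 0.1], [-0.2, -0.2], [-0.6, -0.3], [-0.3, -0.2], [-1.0, 0.2], [-0.8, 0.0], [-0.0, 0.2], [-0.0, -4.2]]
tray [590.3 347.9] -1.4 [[-0.0, 0.2], [0.2, -0.0], [-0.2, -0.1], [0.0, -0.1]]
tray [591.7 350. ] -0.93 [[-0.7, 0.8], [-0.4, 0.1], [0.6, 0.3], [0.5, -3.5]]
bin [417.7 351.1] -0.01 [[0.9, 0.6], [-1.7, 0.2], [-1.4, -1.0], [1.2, -0.6], [1.2, 0.1], [-1.6, 0.4], [-1.2, -0.2], [0.9, -1.2]]
bin [417.2 350.5] -0.25 [[1.3, 0.6], [-1.4, 0.6], [-1.2, -0.6], [1.3, -0.5]]
bin [418.8 351.3] 0.53 [[1.1, 0.6], [-1.7, 0.4], [-0.9, -0.1], [1.2, -0.7]]
rack [ 527.7 -345.1] 2.15 [[1.0, -0.4], [-4.1, -0.4], [-1.2, 1.7], [-2.5, -1.5], [-1.6, -0.5], [-0.0, -0.1], [-1.4, -0.7], [-1.3, -0.2], [-0.4, 0.1], [1.0, -1.3]]
rack [ 527.3 -349.1] 1.22 [[3.8, -1.0], [-1.1, 0.4], [0.5, 1.1], [-0.7, -0.5]]
rack [ 528.8 -342.8] 2.47 [[-0.5, 0.2], [1.3, 0.2], [-0.6, -0.5], [-0.7, 0.3], [-0.1, 0.2], [1.2, -0.9]]
```

```bash
python3 - <<'E'
from fit import *
print(back("scene",[(139.5,151.2),(118,140),(160,140)],60).round(0))
goto([560,0,300],[180,0,90])
o=get_obs(); im=get_image("wrist"); print(o["t"],np.round(o["joint_pos"],1),np.round(o["tcp_pos"],1),np.round(o["ee_rot"],2))
pickle.dump((o,im),open("w1.pkl","wb"))
cv2.imwrite("pics/w1.png",cv2.resize(im,(800,600),interpolation=cv2.INTER_CUBIC)[:,:,::-1])
E
```

```text
[[ 472. -354.   60.]
 [ 436. -429.   60.]
 [ 424. -306.   60.]]
3.8083 [ -7.3   1.7  96.9  -0.   81.4 -97.2] [560.   -0.8 299.9] [-1.7999e+02  2.0000e-02  8.9930e+01]
```

View pics/w1.png

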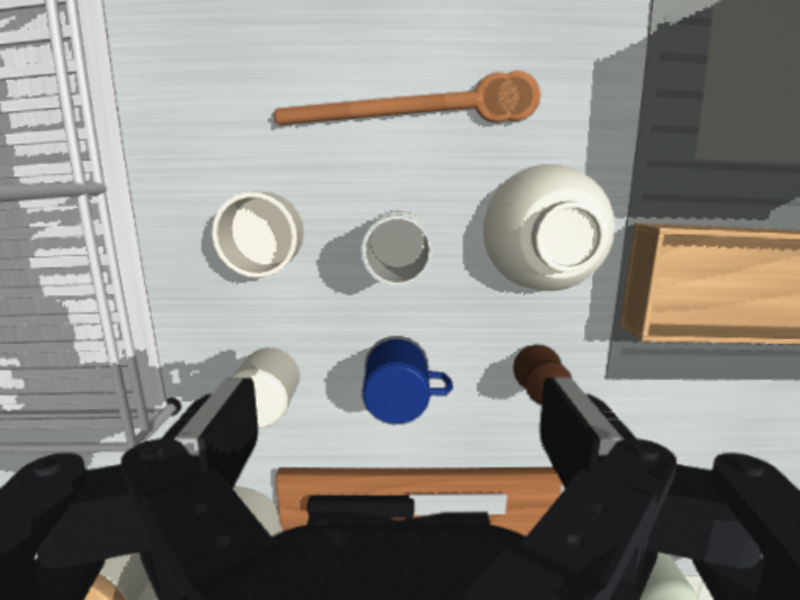

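```bash
python3 - <<'E'
from fit import *
o,im=pickle.load(open("w1.pkl","rb"))
g=lambda u,v:((u+.5)/1.5625-.5,(v+.5)/1.5625-.5)
est={}
for k,(u,v,z) in {"bowl":(567,237,72),"tin":(396,249,70),"enamel":(396.5,388,68),"ram":(257,235,42),"spoonhead":(540,96,6),"spoontail":(273,119,6),"enh":(452,384,34)}.items():
    est[k]=back("wrist",g(u,v),z,o)[0]; print(k,est[k].round(1))
big=cv2.resize(im,None,fx=3,fy=3,interpolation=cv2.INTER_CUBIC)
def ln(X,col): 
    q=((proj("wrist",X,o)+.5)*3-.5).round().astype(int); cv2.polylines(big,[q.reshape(-1,1,2)],True,col,1)
for k,rs in {"bowl":[(28,72),(36,54),(58,0)],"tin":[(28,70),(28,0)],"enamel":[(30,68),(32,0)],"ram":[(36,42)]}.items():
    for r,z in rs: ln(ring(r,z)+np.r_[est[k][:2],0],(255,0,0))
cv2.imwrite("pics/w1b.png",big[80:680,520:1220][:,:,::-1])
cv2.imwrite("pics/w1c.png",big[560:860,300:900][:,:,::-1])
E
```

```text
bowl [540.5 130.   72. ]
tin [550.3  -3.4  70. ]
enamel [669.7  -3.3  68. ]
ram [ 542.1 -120.3   42. ]
spoonhead [427.3 120.3   6. ]
spoontail [ 445.9 -110.     6. ]
enh [681.6  48.1  34. ]
```

View pics/w1b.png

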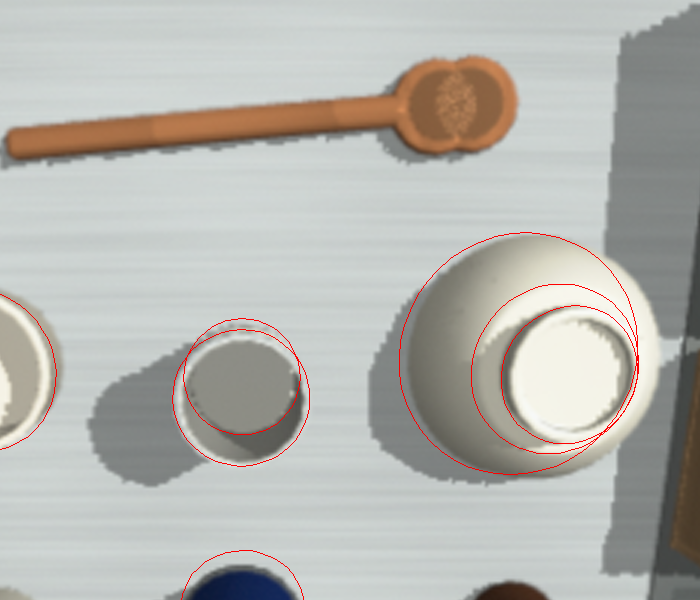

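View pics/w1c.png

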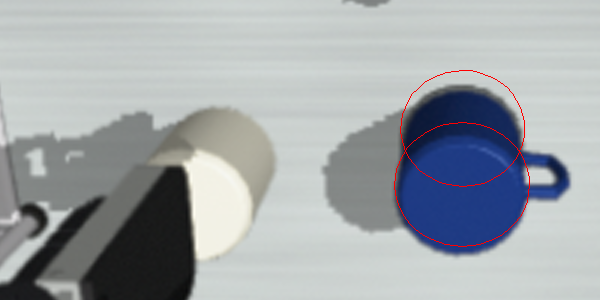

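```bash
cat >> h.py <<'E'
def st(tag=""):
    o=get_obs(); print(tag,"t",round(o["t"],2),"tcp",np.round(o["tcp_pos"],1),"rot",np.round(o["ee_rot"],1),"F",np.round(o["wrist_force"],1),"M",np.round(o["moment"],2),"w",round(float(o["grip_width"]),1),flush=True); return o
def shot(name,crop=None):
    o=get_obs(); im=get_image("wrist"); cv2.imwrite(f"pics/{name}.png",cv2.resize(im,(800,600),interpolation=cv2.INTER_CUBIC)[:,:,::-1]); 
    import pickle; pickle.dump((o,im),open(name+".pkl","wb")); return o,im
E
python3 - <<'E'
from h import *
goto([541.5,131.5,150],[180,0,0]); st()
shot("b1")
E
```

```text
t 5.45 tcp [542.  131.2 150.4] rot [180.  -0.   0.] F [-0.6  0.1 -0.5] M [ 0.03 -0.01 -0.01] w 85.5
```

View pics/b1.png

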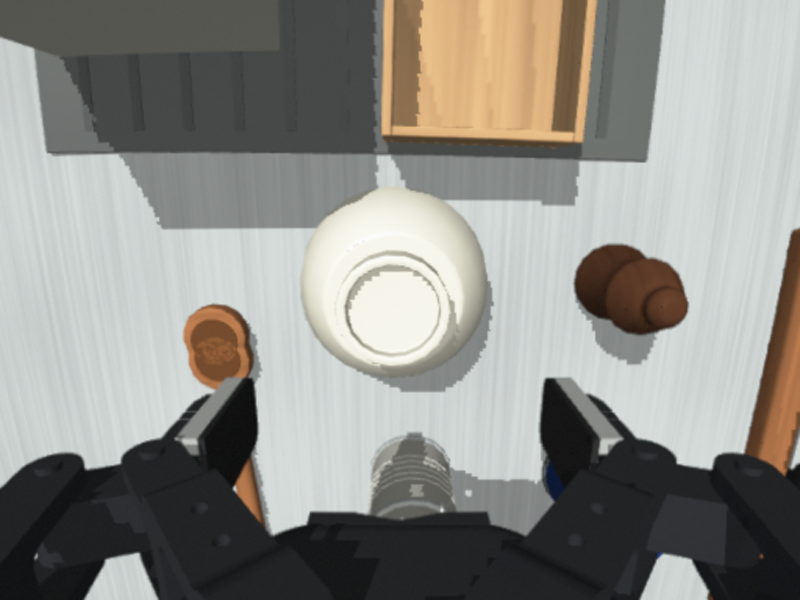

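```bash
python3 - <<'E'
from fit import *
o,im=pickle.load(open("b1.pkl","rb"))
g=lambda u,v:((u+.5)/1.5625-.5,(v+.5)/1.5625-.5)
print(back("wrist",g(394.5,309),72,o).round(1), back("wrist",g(394,281),30,o).round(1))
E
```

```text
[[541.5 135.1  72. ]] [[541.  139.8  30. ]]
```

```bash
python3 - <<'E'
from h import *
move_l([541.5,133,90],speed=150)
move_l([541.5,133,56],speed=80); st("down")
grip(45,40); st("grip")
move_l([541.5,133,62],speed=40); wait(0.2); o=st("lift6")
move_l([541.5,133,170],speed=150); st("up"); shot("b2")
E
```

```text
down t 6.62 tcp [541.  132.9  55.3] rot [ 1.8e+02  1.0e-01 -0.0e+00] F [ 0.1 -0.1  0.5] M [ 0.04 -0.1  -0.  ] w 85.0
grip t 7.02 tcp [541.8 133.1  57. ] rot [-180.   -0.    0.] F [-3.  -0.6  5.3] M [-0.05  0.48  0.02] w 54.1
lift6 t 7.52 tcp [541.  132.9  61.4] rot [ 1.8e+02  1.0e-01 -0.0e+00] F [ 0.4  0.2 -4.1] M [0.01 0.09 0.03] w 54.1
up t 8.38 tcp [540.5 132.9 168.9] rot [ 1.8e+02  1.0e-01 -0.0e+00] F [-0.8  0.3 -4.6] M [-0.03  0.07 -0.03] w 54.3
```

View pics/b2.png

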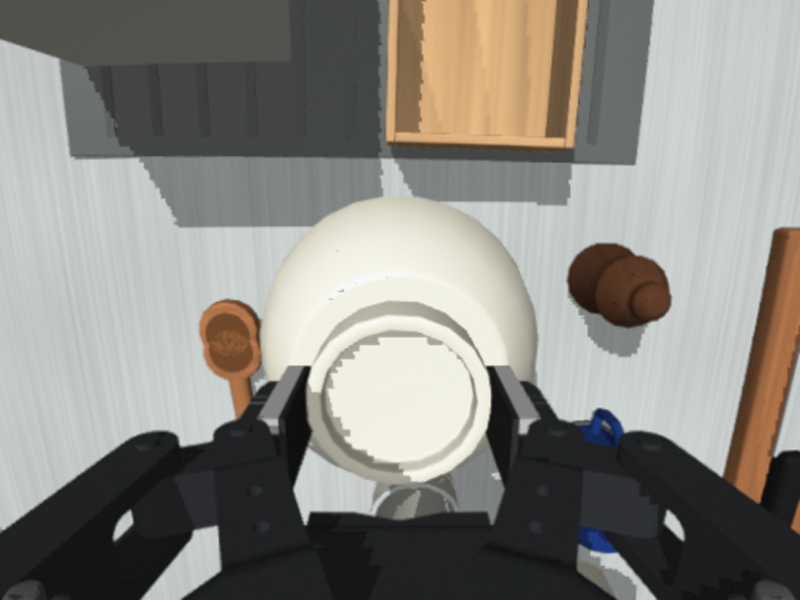

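```bash
cat >> h.py <<'E'
def touch(x,y,z0,zmin,step=1.5,dF=3.0,speed=40):
    wait(0.3); b=np.mean([get_obs()["wrist_force"][2] for _ in range(1)])
    z=z0
    while z>zmin:
        z-=step; move_l([x,y,z],speed=speed); o=get_obs()
        if o["wrist_force"][2]-b>dF: break
    print("touch z",z,"base",round(b,1)); return z
E
python3 - <<'E'
from h import *
move_l([545,133,200],speed=150)
goto([660,-140,200],[180,0,0]); st("mid")
move_l([633,-342,200],speed=200); st("above"); shot("b3")
E
```

```text
mid t 9.92 tcp [ 659.4 -138.3  199.3] rot [-1.799e+02  1.000e-01  1.000e-01] F [ 0.6  0.8 -3.9] M [-0.04 -0.03  0.04] w 53.9
above t 11.08 tcp [ 633.3 -340.5  199.8] rot [-1.799e+02  0.000e+00  1.000e-01] F [ 0.2  0.1 -3.7] M [ 0.03  0.01 -0.03] w 54.4
```

View pics/b3.png

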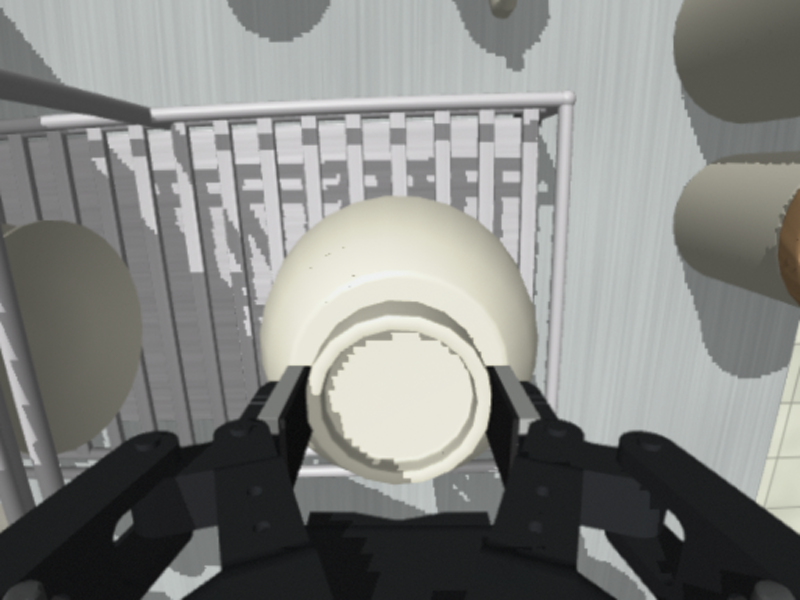

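```bash
python3 - <<'E'
from fit import *
o,im=pickle.load(open("b3.pkl","rb"))
g=lambda u,v:((u+.5)/1.5625-.5,(v+.5)/1.5625-.5)
P=back("wrist",[g(570,98),g(553,400),g(160,116),g(310,470)],80,o); print(P.round(1))
c,s=np.cos(np.radians(2)),np.sin(np.radians(2))
print([(np.array([[c,s],[-s,c]])@(p[:2]-[528,-346])).round(1) for p in P])
E
```

```text
[[ 723.5 -234.4   80. ]
 [ 728.5 -405.3   80. ]
 [ 509.2 -242.8   80. ]
 [ 578.7 -453.9   80. ]]
[array([199.3, 104.7]), array([198.3, -66.2]), array([-15.2, 103.8]), array([  46.9, -109.6])]
```

```bash
python3 - <<'E'
from h import *
move_l([633,-343,125],speed=120)
z=touch(633,-343,125,111,step=1.5,dF=2.0,speed=30); st("touched")
E
```

```text
touch z 116.0 base -3.5
touched t 13.71 tcp [ 633.2 -343.   117. ] rot [180.  -0.   0.] F [-1.   1.   1.8] M [ 0.2   0.4  -0.07] w 54.1
```

```bash
python3 - <<'E'
from h import *
grip(75); st("rel")
move_l([633,-343,190],speed=150); st("up"); shot("b4")
E
```

```text
rel t 14.05 tcp [ 633.4 -343.3  116.4] rot [ 1.8e+02 -1.0e-01 -0.0e+00] F [-0.1  0.3 -0.2] M [-0.01  0.07  0.04] w 75.2
up t 14.69 tcp [ 632.7 -342.8  189.5] rot [-180.    0.    0.] F [0.6 0.6 0.2] M [ 0.01 -0.    0.01] w 75.2
```

View pics/b4.png

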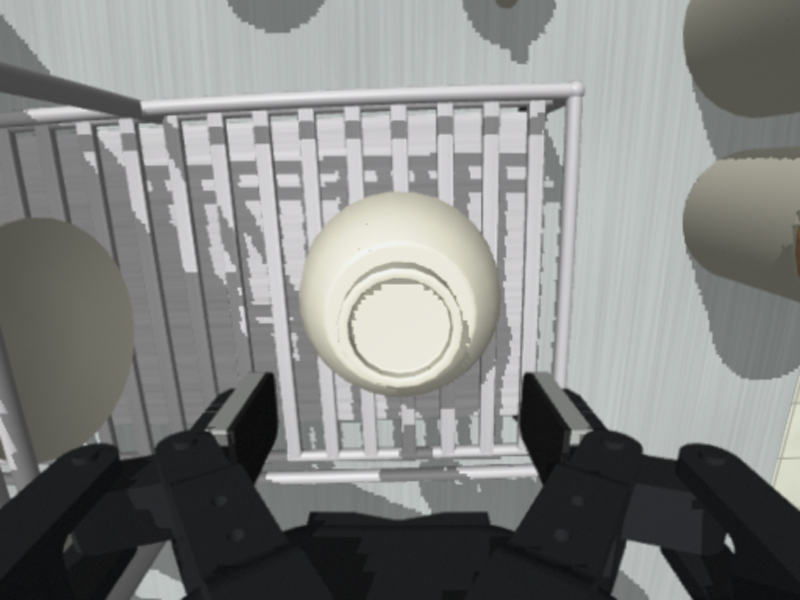

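```bash
python3 - <<'E'
from h import *
move_l([640,-250,200],speed=250)
grip(85)
goto([672,-3,170],[180,0,-10]); st(); shot("e1")
E
```

```text
t 16.52 tcp [672.3  -4.2 170.3] rot [180.  -0. -10.] F [-0.4 -0.9 -0.1] M [ 0.03  0.01 -0.03] w 85.3
```

View pics/e1.png

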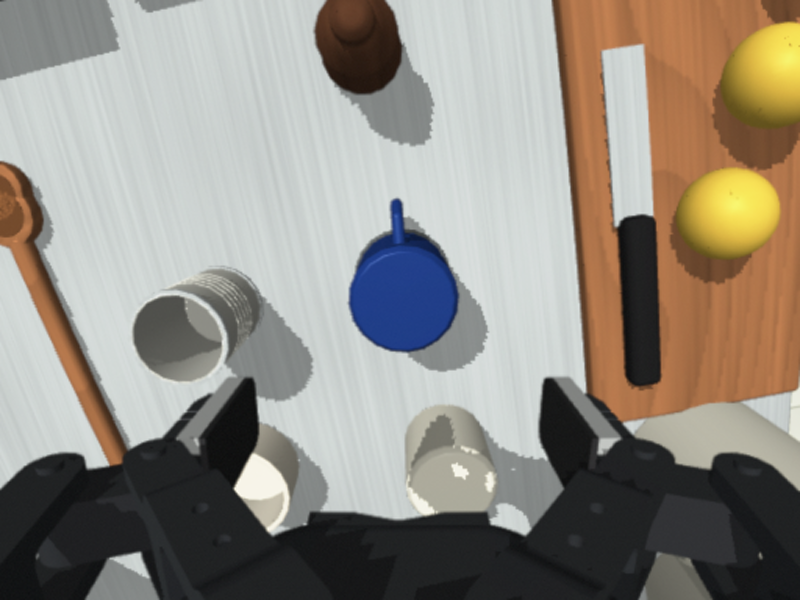

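```bash
python3 - <<'E'
from fit import *
o,im=pickle.load(open("e1.pkl","rb"))
g=lambda u,v:((u+.5)/1.5625-.5,(v+.5)/1.5625-.5)
P=back("wrist",[g(404,298)],68,o); H=back("wrist",[g(397,201)],34,o); print(P,H,np.degrees(np.arctan2(*(H-P)[0,[1,0]]))-90)
big=cv2.resize(im,None,fx=1.5625,fy=1.5625)
for r,z in((30,68),(32,0)): cv2.polylines(big,[((proj("wrist",ring(r,z)+np.r_[P[0,:2],0],o)+.5)*1.5625-.5).astype(int).reshape(-1,1,2)],True,(255,0,0))
cv2.imwrite("pics/e1b.png",cv2.resize(big[150:400,300:520],None,fx=2,fy=2)[:,:,::-1])
E
```

```text
[[677.3209661   -1.60722138  68.        ]] [[682.17382202  46.94109819  34.        ]] -5.708284141807411
```

View pics/e1b.png

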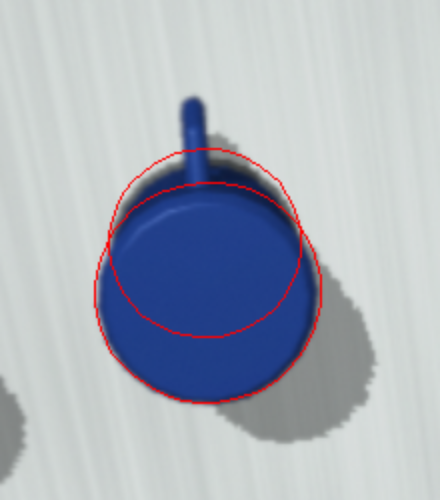

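```bash
python3 - <<'E'
from h import *
A=[180,0,-7]
move_l([676,-3.5,100],A,speed=200)
move_l([676,-3.5,22],speed=120); st("down")
grip(50,35); st("grip")
move_l([676,-3.5,28],speed=40); wait(0.2); st("lift6")
move_l([676,-3.5,200],speed=200); st("up"); shot("e2")
E
```

```text
down t 17.87 tcp [676.8  -3.6  22.8] rot [-1.8e+02 -1.0e-01 -7.0e+00] F [-0.4 -0.8  0.1] M [-0.04 -0.    0.02] w 84.7
grip t 18.23 tcp [677.3  -3.6  23.6] rot [-180.    -0.2   -7. ] F [-0.1  0.4  5.2] M [0.01 0.06 0.08] w 58.1
lift6 t 18.73 tcp [675.5  -3.5  27.4] rot [ 1.8e+02  1.0e-01 -7.0e+00] F [ 0.3  0.1 -1. ] M [-0.01  0.02 -0.01] w 58.0
up t 19.74 tcp [674.8  -3.4 198.1] rot [180.    0.2  -7. ] F [-0.6 -0.8 -1.7] M [-0.02  0.03 -0.02] w 58.2
```

View pics/e2.png

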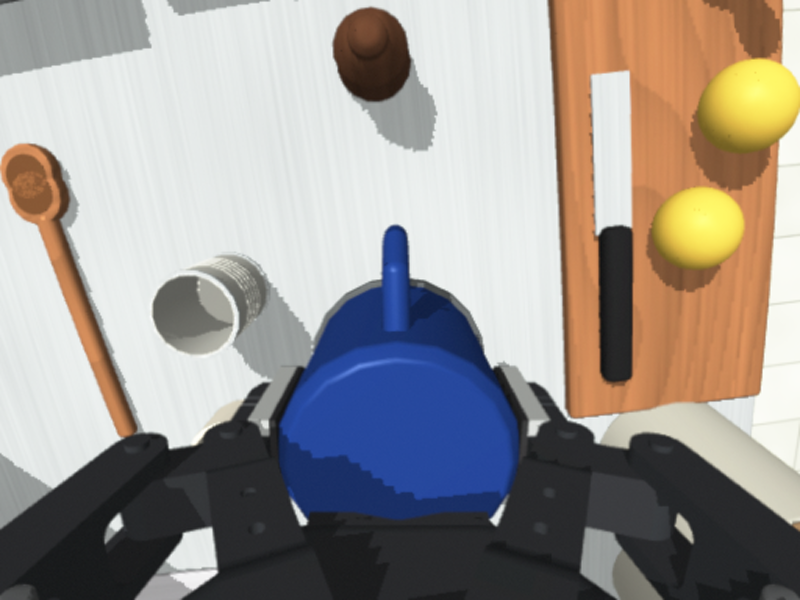

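```bash
python3 - <<'E'
from h import *
move_l([665,-10,310],speed=250)
print(solve_ik([417,-312,310],[180,0,2]),solve_ik([417,-312,222],[180,0,2]))
goto([417,-312,310],[180,0,2]); st("above")
shot("e3")
E
```

```text
[-4.45283072e+01 -3.64391783e+00  1.01124148e+02 -2.54444375e-14
  8.25197700e+01 -4.65283072e+01] [-4.45283072e+01  1.21646497e-01  1.06947984e+02 -2.54444375e-14
  7.29303699e+01 -4.65283072e+01]
above t 21.83 tcp [ 417.5 -311.5  309.6] rot [-180.   -0.    2.] F [-0.6  0.7 -1.1] M [ 0.01 -0.06  0.01] w 58.3
```

View pics/e3.png

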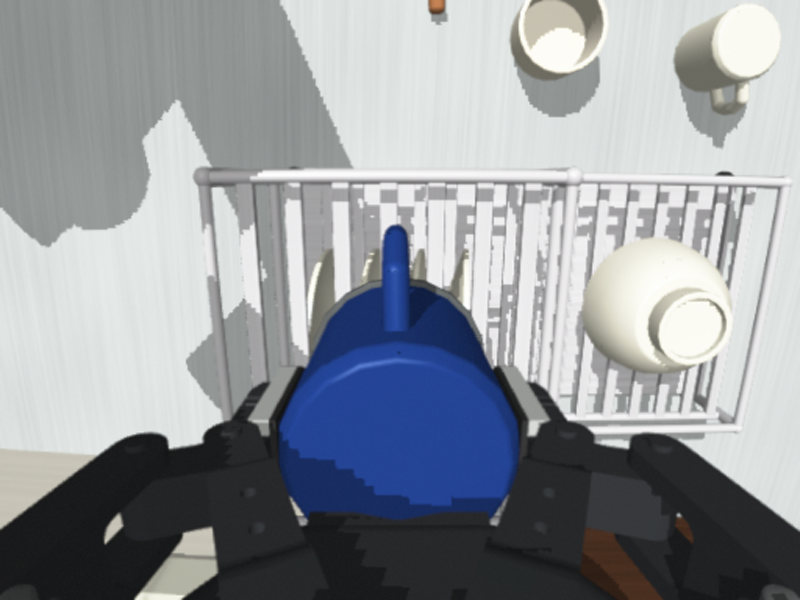

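```bash
python3 - <<'E'
from fit import *
o,im=pickle.load(open("e3.pkl","rb"))
g=lambda u,v:((u+.5)/1.5625-.5,(v+.5)/1.5625-.5)
P=back("wrist",[g(203,176),g(573,176),g(553,400)],213,o); print(P.round(1))
c,s=np.cos(np.radians(2)),np.sin(np.radians(2))
print([(np.array([[c,s],[-s,c]])@(p[:2]-[528,-346])).round(1) for p in P])
E
```

```text
[[ 320.8 -248.4  213. ]
 [ 501.9 -242.1  213. ]
 [ 506.2 -361.8  213. ]]
[array([-203.6,  104.8]), array([-22.5, 104.7]), array([-22.4, -15.1])]
```

```bash
python3 - <<'E'
from h import *
move_l([416,-314,231],speed=150)
z=touch(416,-314,231,216,step=1.5,dF=2.0,speed=30); st("touched")
E
```

```text
touch z 222.0 base -1.8
touched t 24.36 tcp [ 416.1 -314.1  223.5] rot [180.  -0.   2.] F [-1.7  2.   5.1] M [ 0.28  0.31 -0.03] w 58.3
```

```bash
python3 - <<'E'
from h import *
grip(78); st("rel")
move_l([416,-314,310],speed=150); st("up"); shot("e4")
E
```

```text
rel t 24.69 tcp [ 415.9 -313.9  221.7] rot [-180.    0.    2.] F [-0.2  0.3  1. ] M [ 0.01 -0.01  0.02] w 78.2
up t 25.43 tcp [ 415.6 -313.6  309. ] rot [-1.799e+02  1.000e-01  2.000e+00] F [ 0.1 -0.2  0.3] M [ 0.01 -0.02  0.02] w 78.0
```

View pics/e4.png

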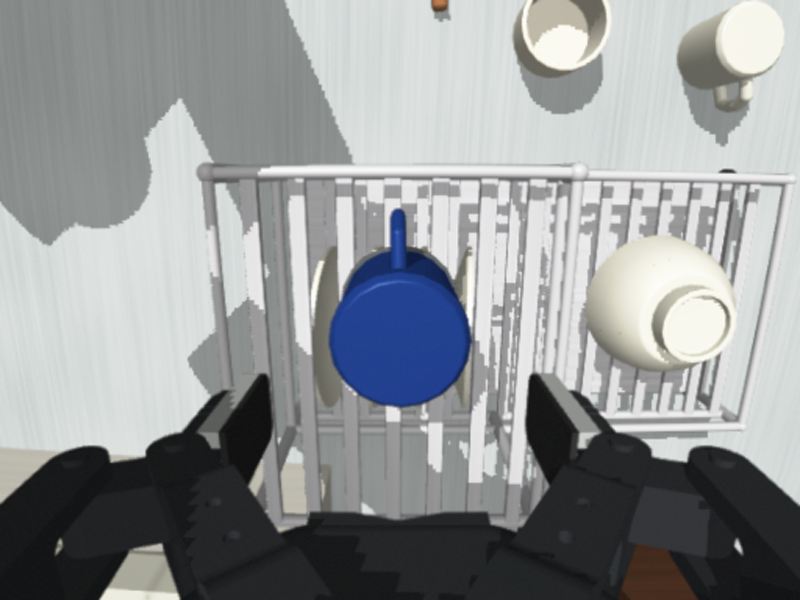

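```bash
python3 - <<'E'
from fit import *
o,im=pickle.load(open("e4.pkl","rb"))
g=lambda u,v:((u+.5)/1.5625-.5,(v+.5)/1.5625-.5)
P=back("wrist",[g(750,38)],60,o); H=back("wrist",[g(734,108)],30,o); print(P,H,np.degrees(np.arctan2(*(H-P)[0,[1,0]]))+90)
grip(85)
goto([687,-128,250],[180,0,20]); st(); shot("m1")
E
```

```text
[[ 683.23735705 -129.77875182   60.        ]] [[ 699.15839527 -177.2846517    30.        ]] 18.527964642356267
 t 26.98 tcp [ 686.6 -129.3  250.6] rot [179.9   0.   19.9] F [ 0.4 -0.2 -0.1] M [-0.03 -0.02 -0.05] w 85.3
```

View pics/m1.png

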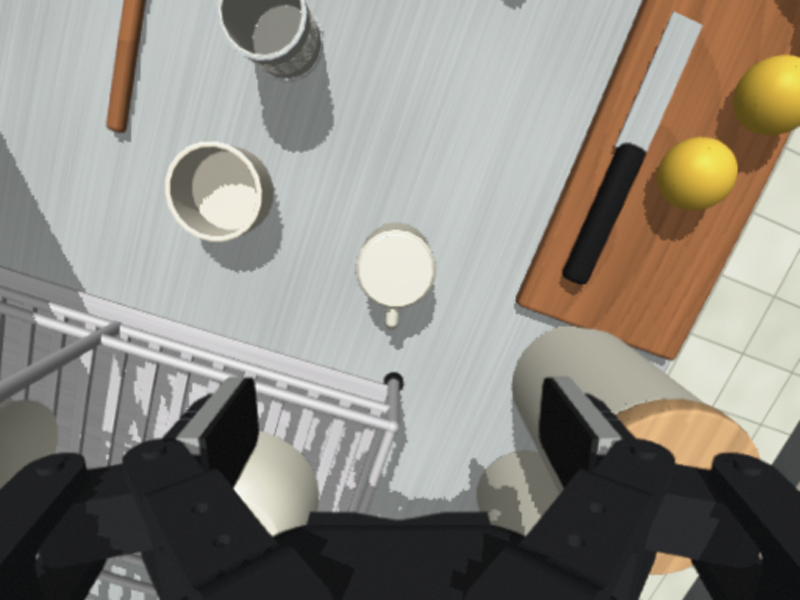

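```bash
python3 - <<'E'
from fit import *
o,im=pickle.load(open("m1.pkl","rb"))
g=lambda u,v:((u+.5)/1.5625-.5,(v+.5)/1.5625-.5)
P=back("wrist",[g(396,267)],60,o); H=back("wrist",[g(392,324)],48,o); print(P,H,np.degrees(np.arctan2(*(H-P)[0,[1,0]]))+90)
print(back("wrist",[g(516,385),g(545,335),g(516,385)],0,o),back("wrist",[g(516,385)],60,o))
E
```

```text
[[ 685.06318974 -126.78714581   60.        ]] [[ 697.76644535 -171.11205042   48.        ]] 15.991989566791517
[[ 826.42151094 -201.76534669    0.        ]
 [ 831.28270158 -149.66548153    0.        ]
 [ 826.42151094 -201.76534669    0.        ]] [[ 801.81169128 -181.29426855   60.        ]]
```

```bash
python3 - <<'E'
from h import *
A=[180,0,17]; x,y=685.5,-128.5
move_l([x,y,100],A,speed=200)
move_l([x,y,20],speed=120); st("down")
grip(48,35); st("grip")
move_l([x,y,26],speed=40); wait(0.2); st("lift6")
move_l([x,y,200],speed=200); st("up"); shot("m2")
E
```

```text
down t 28.75 tcp [ 686.3 -128.7   20.8] rot [ 1.8e+02 -1.0e-01  1.7e+01] F [ 0.5 -0.2  0.1] M [-0.02  0.02 -0.02] w 85.0
grip t 29.12 tcp [ 686.7 -128.9   21.6] rot [ 1.799e+02 -1.000e-01  1.700e+01] F [ 0.  -0.4  3.8] M [-0.06  0.13 -0.02] w 56.2
lift6 t 29.62 tcp [ 684.9 -128.3   25.3] rot [-1.8e+02  1.0e-01  1.7e+01] F [ 0.8  0.  -1.9] M [ 0.   -0.02  0.  ] w 56.1
up t 30.64 tcp [ 684.3 -128.1  198. ] rot [-179.9    0.2   17. ] F [-0.1 -1.2 -2.1] M [-0.    0.01 -0.01] w 56.3
```

View pics/m2.png

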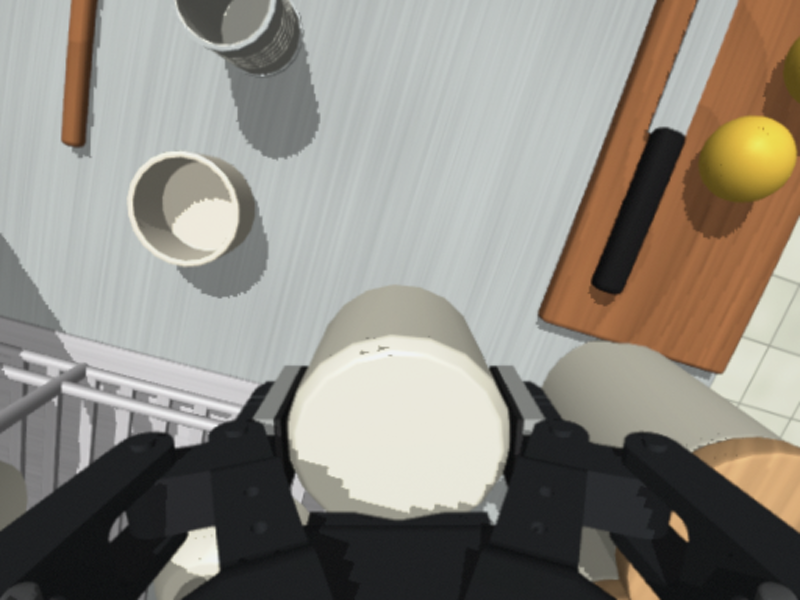

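```bash
python3 - <<'E'
from h import *
move_l([675,-135,320],speed=250)
goto([417.5,-393,320],[180,0,2]); st("above")
shot("m3")
E
```

```text
above t 32.69 tcp [ 418.3 -392.4  319.7] rot [-180.    -0.     2.1] F [ 1.1  0.6 -1.9] M [ 0.01 -0.08 -0.02] w 56.2
```

View pics/m3.png

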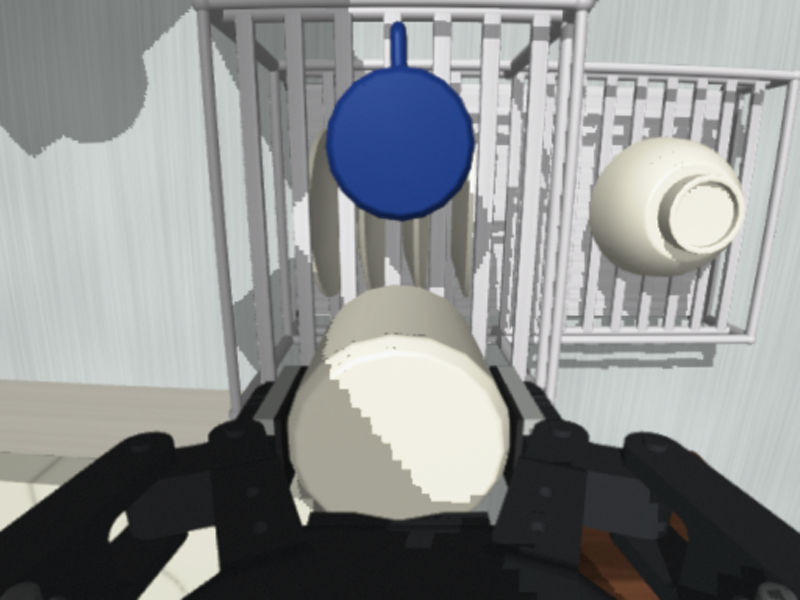

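```bash
python3 - <<'E'
from h import *
o,im=__import__("pickle").load(open("m3.pkl","rb"))
g=lambda u,v:((u+.5)/1.5625-.5,(v+.5)/1.5625-.5)
print(back("wrist",[g(400,143)],268,o))
move_l([417.5,-393,230],speed=150)
z=touch(417.5,-393,230,214,step=1.5,dF=2.0,speed=30); st("touched")
E
```

```text
[[ 417.42691307 -314.13205209  268.        ]]
touch z 221.0 base -1.9
touched t 35.29 tcp [ 417.7 -393.3  221.6] rot [180.  -0.   2.] F [-0.4 -0.3  0.3] M [0.06 0.03 0.06] w 55.8
```

```bash
python3 - <<'E'
from h import *
move_l([417.5,-393,220],speed=20); st("seat")
grip(78); st("rel")
move_l([417.5,-393,320],speed=150); st("up"); shot("m4")
for n in("scene","top"):
    im=get_image(n); cv2.imwrite(f"pics/{n}1.png",im[:,:,::-1])
E
```

```text
seat t 35.54 tcp [ 417.7 -393.3  221.6] rot [179.9  -0.    2. ] F [-1.1  2.   5. ] M [0.36 0.29 0.  ] w 56.2
rel t 35.89 tcp [ 417.4 -392.9  219.6] rot [-180.    0.    2.] F [-0.5  0.3  0.1] M [ 0.03 -0.01  0.07] w 78.0
up t 36.71 tcp [ 417.1 -392.5  318.8] rot [-1.799e+02  1.000e-01  2.000e+00] F [-0.   0.  -0.6] M [-0.   -0.06  0.01] w 77.7
```

View pics/m4.png

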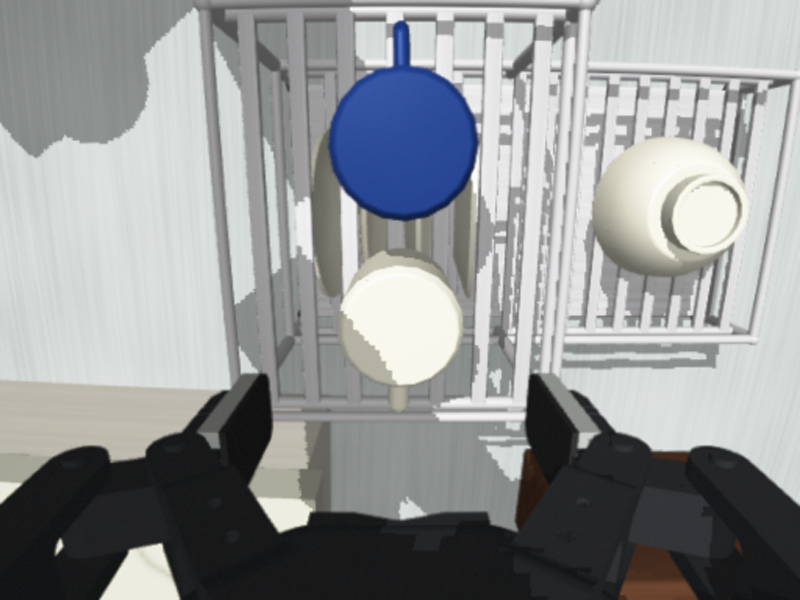

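View pics/scene1.png

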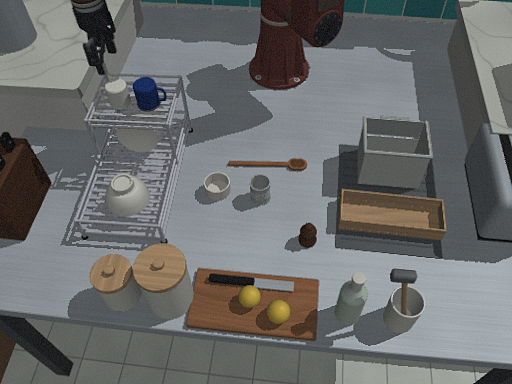

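```bash
python3 - <<'E'
from h import *
goto([435,34.4,300],[180,0,4.6]); grip(60)
move_l([434.6,34.4,150],speed=250); st(); shot("s1")
E
```

```text
t 39.51 tcp [435.5  34.3 151. ] rot [ 1.8e+02 -1.0e-01  4.6e+00] F [-0.4  0.3 -0.4] M [-0.01 -0.02 -0.09] w 59.7
```

View pics/s1.png

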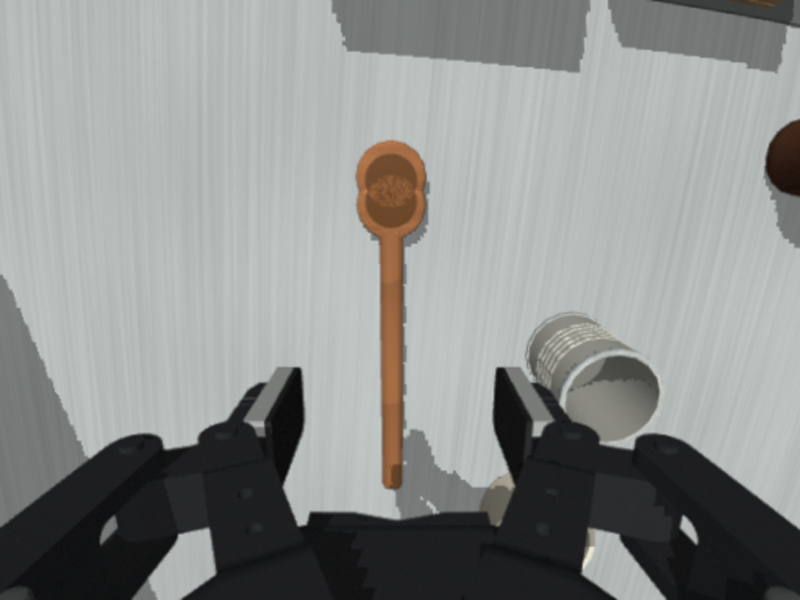

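```bash
python3 - <<'E'
from h import *
o,im=__import__("pickle").load(open("s1.pkl","rb"))
g=lambda u,v:((u+.5)/1.5625-.5,(v+.5)/1.5625-.5)
P=back("wrist",[g(391,142),g(392,488)],8,o);print(P, P.mean(0), np.degrees(np.arctan2(*(P[0]-P[1])[[1,0]])))
E
```

```text
[[ 426.12014371  118.45724741    8.        ]
 [ 444.04465005 -109.38239927    8.        ]] [435.08239688   4.53742407   8.        ] 94.4982848193866
```

```bash
python3 - <<'E'
from h import *
A=[180,0,4.6]; x,y=433.8,34.4
move_l([x,y,40],A,speed=200)
move_l([x,y,4],speed=80); wait(0.2); st("down")
grip(5,40); st("grip")
move_l([x,y,10],speed=40); wait(0.2); st("lift")
move_l([x,y,240],speed=250); st("up"); shot("s2")
E
```

```text
down t 41.06 tcp [434.5  34.4   4.6] rot [ 1.8e+02 -1.0e-01  4.6e+00] F [ 0.9  0.6 -0.1] M [0.03 0.03 0.03] w 59.7
grip t 41.54 tcp [434.2  34.4   4.3] rot [180.   -0.    4.6] F [0.1 0.5 2. ] M [0.01 0.03 0.01] w 12.7
lift t 42.04 tcp [433.6  34.4   9.9] rot [-180.     0.     4.6] F [-0.3  0.5  0.5] M [ 0.01 -0.01  0.02] w 12.4
up t 43.11 tcp [432.6  34.5 238.3] rot [-180.     0.2    4.6] F [ 0.4 -0.  -0.7] M [-0.05 -0.01 -0.06] w 12.3
```

View pics/s2.png

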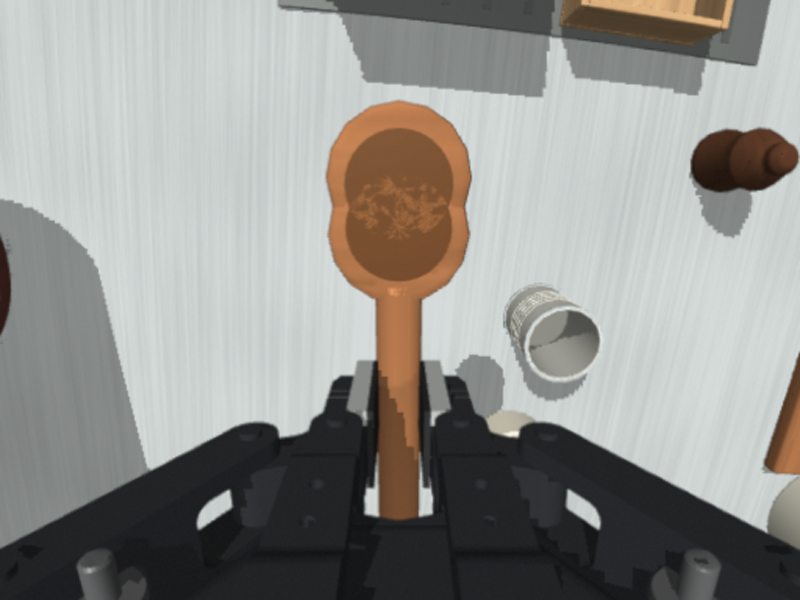

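```bash
python3 - <<'E'
from h import *
goto([591,378,200],[180,0,-1.3]); st("above"); shot("s3")
E
```

```text
above t 44.58 tcp [591.3 376.8 200.3] rot [180.   -0.   -1.4] F [ 0.3 -0.8  0.5] M [-0.02 -0.06  0.05] w 12.3
```

View pics/s3.png

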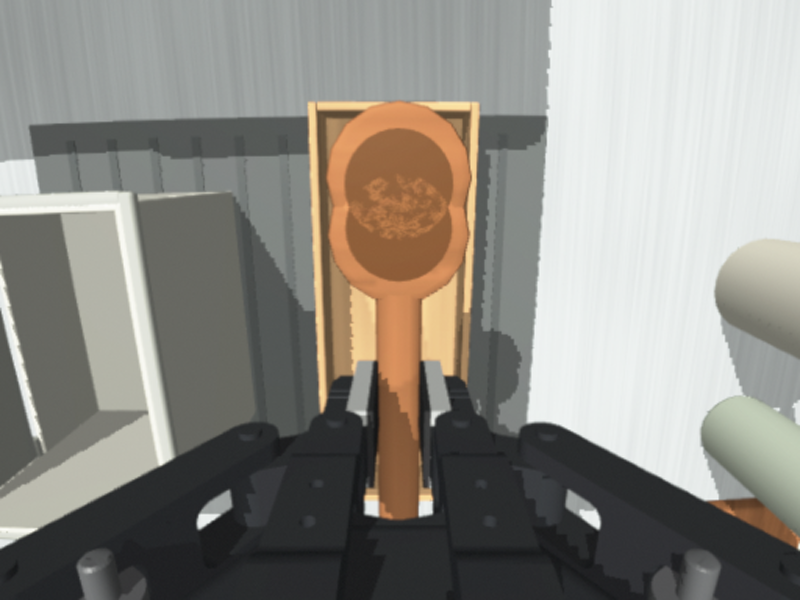

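```bash
python3 - <<'E'
from h import *
o,im=__import__("pickle").load(open("s3.pkl","rb"))
g=lambda u,v:((u+.5)/1.5625-.5,(v+.5)/1.5625-.5)
print(back("wrist",[g(309,102),g(479,102),g(470,400),g(365,498)],48,o).round(1))
E
```

```text
[[543.5 485.9  48. ]
 [642.1 483.5  48. ]
 [639.3 294.7  48. ]
 [564.6 218.1  48. ]]
```

```bash
python3 - <<'E'
from h import *
x,y=591.7,379.5
move_l([x,y,60],speed=200)
move_l([x,y,17],speed=60)
z=touch(x,y,17,9.5,step=1.5,dF=1.5,speed=30); st("touched")
grip(38); st("rel")
move_l([x,y,150],speed=200); st("up"); shot("s4")
E
```

```text
touch z 11.0 base -0.4
touched t 47.64 tcp [591.7 379.5  12.3] rot [180.    0.   -1.3] F [-1.9 -1.7  4.6] M [-0.24  0.36  0.01] w 12.6
rel t 48.01 tcp [591.6 379.4  10.7] rot [180.    0.   -1.3] F [-0.5 -0.1  0.8] M [ 0.03 -0.01 -0.04] w 38.1
up t 48.85 tcp [590.7 379.  148.4] rot [ 1.799e+02  1.000e-01 -1.300e+00] F [-0.7  0.5 -0.2] M [ 0.02  0.04 -0.01] w 37.8
```

View pics/s4.png

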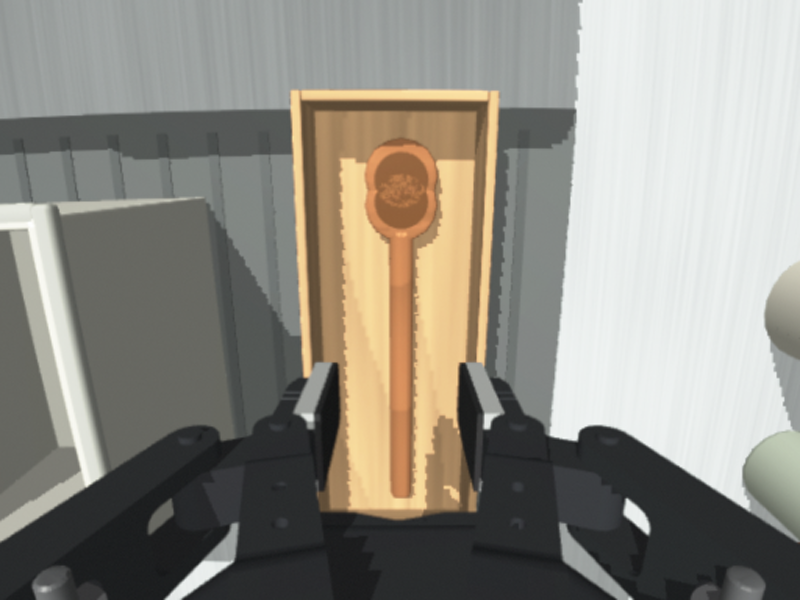

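```bash
python3 - <<'E'
from h import *
move_l([590,370,230],speed=250); grip(85)
goto([552,-3.5,170],[180,0,0]); st(); o,im=shot("t1")
E
```

```text
t 51.32 tcp [552.7  -2.8 170.5] rot [-1.8e+02 -1.0e-01  0.0e+00] F [ 0.3 -0.6 -0.1] M [-0.01 -0.03  0.03] w 85.3
```

View pics/t1.png

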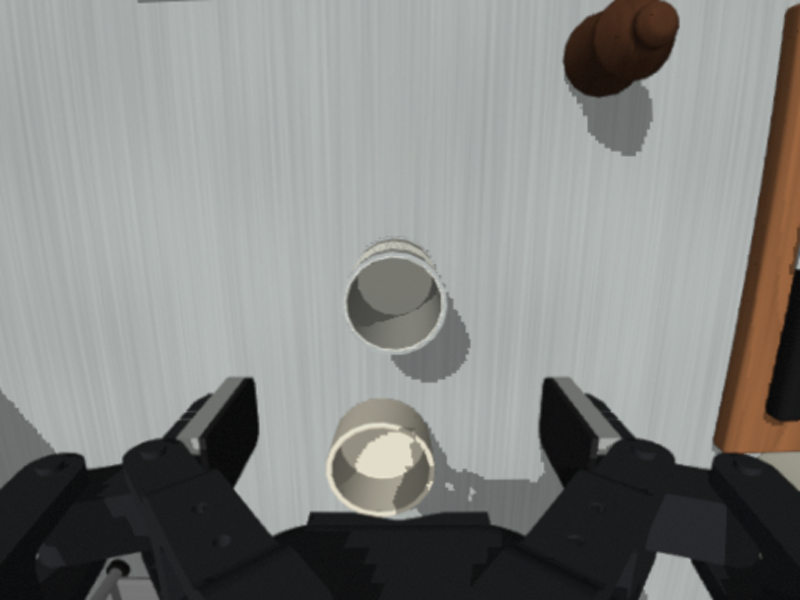

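```bash
python3 - <<'E'
from h import *
x,y=551.5,-2.5
move_l([x,y,100],speed=200)
move_l([x,y,25],speed=120); st("down")
grip(44,22); st("grip")
move_l([x,y,32],speed=60); st("lift")
move_l([x,y,290],speed=250); st("up"); shot("t2")
goto([417.5,351,290],[180,0,0]); st("bin"); shot("t3")
E
```

```text
down t 52.64 tcp [552.5  -2.6  25.9] rot [ 1.8e+02 -1.0e-01 -0.0e+00] F [-0.5 -0.1  1.3] M [-0.03  0.01 -0.  ] w 84.9
grip t 53.04 tcp [552.6  -2.6  26.1] rot [ 1.8e+02 -1.0e-01  0.0e+00] F [ 0.5 -0.2  3.8] M [0.02 0.08 0.01] w 52.5
lift t 53.31 tcp [551.7  -2.5  32.3] rot [180.  -0.  -0.] F [-0.4 -0.7 -0.6] M [-0.05  0.05 -0.  ] w 52.6
up t 54.49 tcp [550.3  -2.4 287.9] rot [-180.     0.2   -0. ] F [ 0.2  0.4 -1. ] M [ 0.01 -0.02  0.  ] w 52.5
bin t 55.95 tcp [418.1 350.3 289.8] rot [ 1.8e+02 -0.0e+00 -1.0e-01] F [ 1.   0.8 -0.2] M [ 0.05 -0.05 -0.01] w 52.4
```

View pics/t3.png

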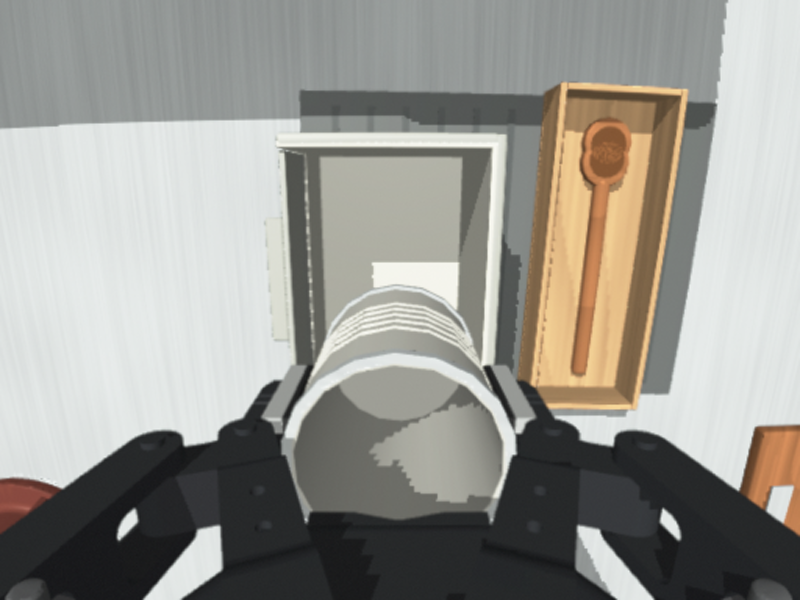

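```bash
python3 - <<'E'
from h import *
goto([416.5,351,260],[180,0,90]); st("yaw90"); shot("t4")
E
```

```text
yaw90 t 57.4 tcp [416.8 350.7 260.1] rot [180.   -0.   89.9] F [-0.3 -0.6 -0.4] M [-0.01 -0.    0.  ] w 52.7
```

View pics/t4.png

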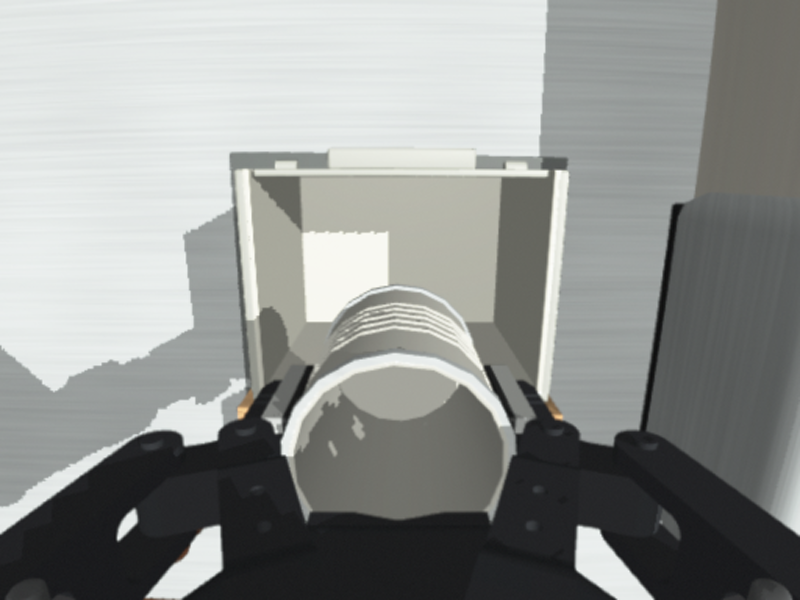

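```bash
python3 - <<'E'
from h import *
o,im=__import__("pickle").load(open("t4.pkl","rb"))
g=lambda u,v:((u+.5)/1.5625-.5,(v+.5)/1.5625-.5)
print(back("wrist",[g(238,165),g(564,165),g(545,400)],143,o).round(1))
x,y=417,351
for z in (150,100,80,60):
    move_l([x,y,z],speed=150 if z>140 else 80); o=st(z)
    if np.linalg.norm(o["wrist_force"])>6: break
E
```

```text
[[345.4 265.6 143. ]
 [345.7 437.6 143. ]
 [481.4 438.  143. ]]
150 t 58.33 tcp [417.8 351.5 151. ] rot [ 1.799e+02 -1.000e-01  9.000e+01] F [ 0.5  0.3 -0.3] M [-0.01  0.05 -0.05] w 52.7
100 t 59.11 tcp [417.2 351.1 100. ] rot [180.  -0.  90.] F [ 0.2  0.1 -0.4] M [-0.06 -0.06 -0.05] w 52.3
80 t 59.51 tcp [416.2 350.5  79. ] rot [-1.799e+02  1.000e-01  9.000e+01] F [ 0.2 -0.3 -0.4] M [-0.02  0.    0.04] w 52.6
60 t 59.91 tcp [416.3 350.5  59. ] rot [-1.799e+02  1.000e-01  9.000e+01] F [-0.6 -0.5 -0.5] M [ 0.01 -0.06  0.01] w 52.0
```

```bash
python3 - <<'E'
from h import *
x,y=417,351
move_l([x,y,46],speed=60); st("46")
grip(70); st("rel"); wait(0.4)
move_l([x,y,150],speed=120); st()
move_l([x,y,280],speed=200); st("up"); shot("t5")
goto([420,100,350],[180,0,0]); st("park")
for n in("scene","top"):
    im=get_image(n); cv2.imwrite(f"pics/{n}2.png",cv2.resize(im,(800,600),interpolation=cv2.INTER_CUBIC)[:,:,::-1])
E
```

```text
46 t 60.29 tcp [416.5 350.7  45.3] rot [-179.9    0.    90. ] F [-0.4 -0.2 -0.7] M [ 0.02  0.   -0.02] w 52.5
rel t 60.61 tcp [417.3 351.2  46.4] rot [180.  -0.  90.] F [ 0.1  0.1 -0.1] M [0.04 0.02 0.  ] w 69.7
 t 62.02 tcp [416.3 350.5 149. ] rot [-1.799e+02  1.000e-01  9.000e+01] F [ 0.2  0.1 -0.6] M [ 0.01  0.03 -0.  ] w 69.8
up t 62.83 tcp [416.2 350.5 278.2] rot [-1.799e+02  1.000e-01  9.000e+01] F [-0.2 -0.3 -0.7] M [ 0.    0.02 -0.  ] w 70.0
park t 63.89 tcp [419.7 100.3 348.9] rot [-1.8e+02  1.0e-01  1.0e-01] F [-0.2  0.2 -0.4] M [-0.01 -0.01  0.01] w 70.0
```

View pics/t5.png

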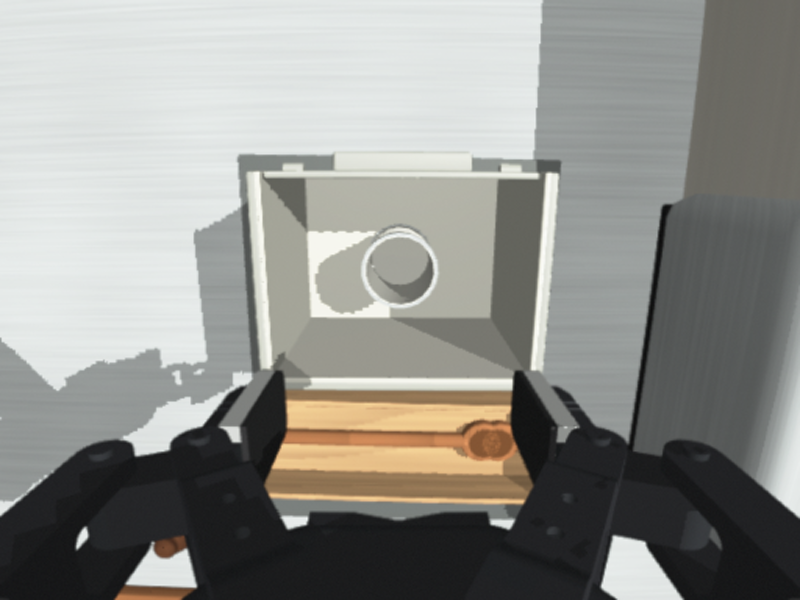

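View pics/scene2.png

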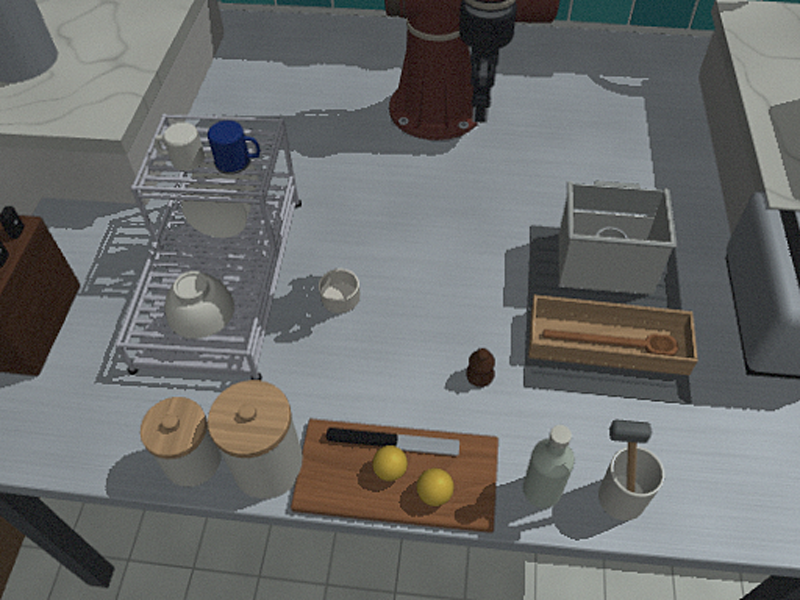

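View pics/top2.png

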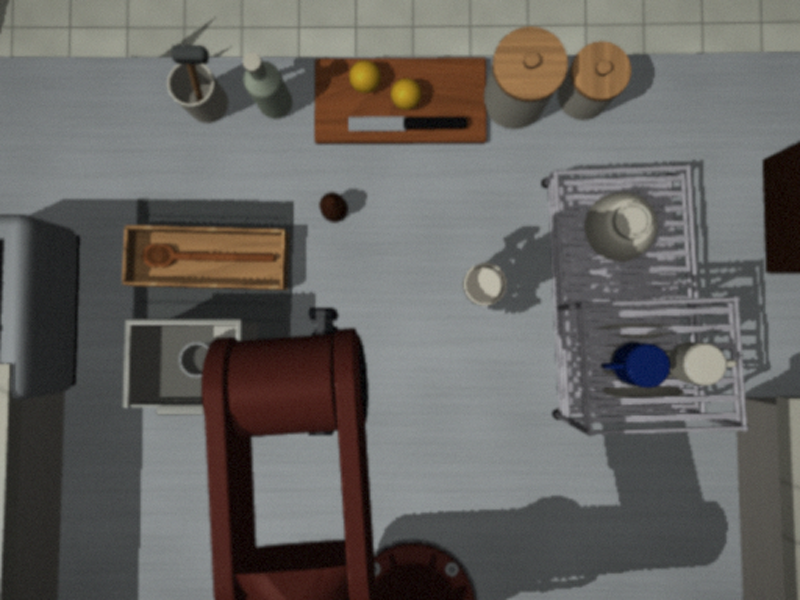

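```bash
python3 - <<'E'
from h import *
sign_off(); st("end")
E
```

```text
the job is handed in; nothing more can be done
the job is handed in; nothing more can be done
```

Everything on the counter is put away, and I handed the job in at about 64 s of the 136 s allowed. I did it in the order you gave.

- **Bowl:** it stands upside down on the lower tier. I lowered it until the wrist sensor felt the slats, then let go.
- **Mugs:** both stand upside down side by side on the upper tier. They were lowered the same way, the handles point away from each other, and both sit inside the rails.
- **Spoon:** it lies lengthwise in the wooden tray, flat on its floor.
- **Tin:** it stands upright in the bin. I released it about 14 mm above the bin floor, and the flap was not used.

In the last pictures everything is in place and standing. The pepper mill and the ramekin show at the same pixels as at the start, and the arm was parked clear of everything.

No check failed. The cameras disagreed by 3 to 9 mm on some object positions, so I averaged their readings and let the gripper's jaws take up the rest. All the grasps held. The highest wrist-force reading I printed was about 6 N, but I only sampled it at stops, so a brief higher value in between could have gone unseen.

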